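Raise the counterweighted stop arm and push the case home in its bay

TASK

Push the free end of the counterweighted stop arm up past its balance point, so that it swings over and stays raised by itself. Then push the small red case along its lane, under the raised arm, until it rests fully home against the end stop. Use only the fingertips or the outside of the fingers: do not pinch the arm or the case between the fingers or lift the case, and leave the other things on the bench where they are.

Things in the scene. Friction and masses are not known exactly. Their poses are not given: they have to be found in the camera images.
- bay: Fixed metal bay. Origin: underside of its 8 mm floor plate (y -50 to 50 mm), on the lane's centre line below the lowered arm; z up. Its x runs along the lane, away from the robot: lane from x -125 mm to the end stop's face at x +105 mm, 65 mm wide between rails (tops 28 mm above the bench). The arm's post, 96 mm high, is at y +125 mm; a rest under the lowered arm at y -45 mm. Yaw within 0.2 rad.
- stop_arm (a joint): Stop arm angle (rad): 0 lowered, level across the lane, barring it; 1.8 fully raised, a little past upright, at its limit. Balances at about 1.0: below it falls shut, above it swings on to 1.8 by itself and stays. Lightly damped; 1 to 2 N at the free end lift it. Bar 14 mm wide, 12 mm high; a stop plate hangs below it over the lane, down to 44 mm under the bar's middle.
- cross_grip (a point): Centre of the round black cross grip at the arm's free end (the T of the arm): 14 mm thick, 84 mm long along the bay's x, 195 mm from the pivot. Lowered it is at bay y -70 mm, 78 mm above the bench, with free space under it outside the floor plate's edge: a fingertip tilted towards the post reaches under it. It swings up and over towards the post (bay +y).
- pivot (a point): Point on the stop arm's hinge axis, over the bay's centre: bay x = 0, y = +125 mm, 78 mm above the bench. The hinge axis runs along the bay's x axis.
- red_case: Small closed red case, 85 mm long (along the lane), 57 mm wide, 40 mm high, 70 to 180 g, loose on the lane floor between the rails. Origin: centre of its underside, 8 mm above the bench; its y axis runs along its length, z up. Starts on the robot's side of the stop arm, origin at bay x -60 to -85 mm; fully home its origin is at bay x +62 mm.
- solder_spool: Bystander: spool of solder wire, 62 mm across, 46 mm high. Origin: centre of its underside.
- flux_bottle: Bystander: slim squeeze bottle with a needle, 38 mm across, 142 mm high, easily tipped. Origin: centre of its underside.
- multimeter: Bystander: digital multimeter lying face up, 71 x 135 x 41 mm, long side along its y. Origin: centre of its underside.

How it is judged:
By the outcome, as a careful person would: the job done as asked, in the order asked, and still so for the second after the job is handed in, with the robot touching nothing.
It also fails if it takes over 51 s, if anything falls off the work surface, if the arm or the gripper's body presses on something with over 40 N, if the wrist force passes 120 N, or if a joint passes its speed limit or range.

ROBOT

A 7-joint arm with a two-finger parallel gripper is mounted at the origin on a cart in front of the work surface, level with it; the furniture and walls round the work are solid. World frame = base frame: x ahead of the robot, y to its left, z up, the work surface at z = 0. Lengths are in m, angles in rad, forces in N, time in s.
With the tool pointing down it reaches from about 0.4 to 0.85 m from the base axis. Payload 4.5 kg.
Tool frame: the origin (TCP) lies on the centre line of the jaws, within the pads' length; the fingertips stand 14 mm ahead of it and the grasp point (between the pads) lies 5 mm behind it (robot.tcp_to_tips is the distance from the TCP to the fingertips, in m); x points along the fingers, y is the direction in which the jaws open and shut, and the axes are right-handed (so a half turn about x gives the same grasp; the last joint's range is limited). The gripper opens to 88 mm and grips with 3 to 60 N. Pads are 18 mm wide; open, the fingers measure 123 mm over their backs; the gripper's body (75 mm by 187 mm) begins 45 mm behind the grasp point.
Start: joints at [-1.259, 0.689, -0.195, 1.565, 0.157, 0.902, -0.215], TCP at [0.171, 0.601, 0.253] pointing down, gripper open.
Joint ranges: [-3.01, 3.01], [-0.46, 2.08], [-1.47, 1.51], [0.13, 2.56], [-1, 4.14], [0.04, 2.09], [-2.66, 2.66]. Speed limits (rad/s): [2.57, 2.57, 3.14, 3.14, 3.14, 3.14, 3.14].

INTERFACE

Orientations are given as a unit quaternion [x, y, z, w].
In Python, from rig import robot gives the robot as it stands.
- The arm moves only by the tool drive_tool, never from a script. Its argument "increments" is a list of rows, each a list of 7 numbers: the shift along the tool's x, y, z in cm, then the turn, a rotation vector about the tool's x, y, z in degrees, then the opening, from 0 (shut) to 1 (fully open). In form: [[dx, dy, dz, ax, ay, az, fingers], ...]. A call has exactly 10 rows; each row shifts and turns the commanded pose from where the row before left it, along the tool's axes as they then stand; what a row does not reach is not made up. A row lasts 1/10 s, in which the tool goes at most 50 mm and 8.59 degrees, less where a joint would pass 70% of its speed; a pose out of reach is approached as far as the arm can. A call with a gripper value outside its range is refused whole. The fingers move at their own pace and stop on an object; the grip force is fixed at half the most. Time passes only in rows, so rows that do not move let the fingers close, or fill a call up. It gives the time, the measured TCP pose, the force and the opening at its end, in the units of the state.
- robot.state(): the state, without advancing time (a new reading comes with each control period).
- robot.get_image(name): name is "side" or "top" or "wrist"; returns a dict with "frame" (400x640x3 uint8, red, green, blue), "K" (3x3 intrinsics, pixels), "distortion" ([k1, k2, p1, p2, k3] as OpenCV has them; the pictures are not rectified), "T" (4x4, takes a point from camera to world coordinates). Camera axes: x right, y down, z forward; pixel columns grow to the right and rows downward; lengths in m; the calibration is good to about 2 mm. A picture is of the moment at which its call begins. There is no depth.
- robot.sign_off(): hands the job in, once; it reports no verdict.
The state is a dict: "time": time; "joints": joint angles; "qvel": joint speeds; "tau": joint torques, N m; "tool_pos": TCP position; "eef_rot": TCP orientation; "contact_force": force on the tool from outside, world axes, zero at the start; "wrist_torque": the same for the moment, N m; "width": opening from 0.0 (shut) to 1.0 (fully open).
Only numpy, scipy, OpenCV 4.12 (cv2) and the standard library are available. Lean on these libraries where they do the work, as an engineer would, in place of code of your own. Each camera call takes 0.05 s, during which the arm holds its last target.

## Working session

There is one attempt and no reset: what is moved stays moved. The work goes in short steps, Python scripts to look and compute and a tool call to move; the robot and the scene stay as the last step left them, time stands still between calls to the robot, and variables do not carry over. Pictures are saved under pics/ and viewed, and the job is handed in when it is done.

Besides the shell and the picture viewer there is one more tool, called after ">>>" as name([rows], argument=value, ...), one row to a line, values as JSON. drive_tool: Moves the arm, as the interface text tells. Its arguments: {"type":"object","properties":{"increments":{"type":"array"}},"required":["increments"]}

```bash
ls; mkdir -p pics; python3 - <<'E'
from rig import robot
import cv2
for n in ("side","top","wrist"):
    d=robot.get_image(n); cv2.imwrite(f"pics/{n}0.png",d["frame"][:,:,::-1])
    print(n,d["K"].tolist(),d["distortion"],d["T"].round(4).tolist())
print(robot.state())
E
```

```text
pics
side [[508.1112670989416, 0.0, 318.08477025136744], [0.0, 508.1112670989416, 203.29009425654664], [0.0, 0.0, 1.0]] [-0.06865039  0.          0.          0.          0.        ] [[0.8727, -0.2529, 0.4176, -0.0522], [-0.4879, -0.4229, 0.7636, -1.0745], [-0.0166, -0.8702, -0.4924, 0.7461], [0.0, 0.0, 0.0, 1.0]]
top [[369.21400386521236, 0.0, 325.19668091904975], [0.0, 369.21400386521236, 199.1576584846286], [0.0, 0.0, 1.0]] [-0.04034538  0.          0.          0.          0.        ] [[-0.0038, -0.9889, 0.1486, 0.4071], [-1.0, 0.0036, -0.0018, -0.0192], [0.0012, -0.1486, -0.9889, 0.9146], [0.0, 0.0, 0.0, 1.0]]
wrist [[291.5560405887888, 0.0, 316.85447516318015], [0.0, 291.5560405887888, 198.456755752382], [0.0, 0.0, 1.0]] [-0.02806954  0.          0.          0.          0.        ] [[0.2738, 0.9159, 0.2936, 0.0955], [0.9618, -0.2601, -0.0853, 0.6217], [-0.0018, 0.3058, -0.9521, 0.3839], [0.0, 0.0, 0.0, 1.0]]
{'time': 0.15, 'joints': array([-1.25918478,  0.68976107, -0.19449961,  1.5660908 ,  0.1573116 ,
        0.90250949, -0.21509903]), 'qvel': array([ 0.00047137, -0.00063783,  0.00102061, -0.00275835,  0.00222806,
        0.0004675 ,  0.00145175]), 'tau': array([-1.08563283e-03, -5.27861595e+01, -1.26805421e+00, -1.53586543e+01,
       -5.24398265e-02,  3.91242575e-03,  1.06735679e-04]), 'tool_pos': array([0.17133286, 0.60058203, 0.25211626]), 'eef_rot': array([ 0.09740045,  0.70031917, -0.0983756 ,  0.70027741]), 'contact_force': array([-0.71079563, -0.66448433, -0.23905839]), 'wrist_torque': array([-0.00319548,  0.00832406, -0.01440535]), 'width': 0.999759422347897}
```

View pics/side0.png

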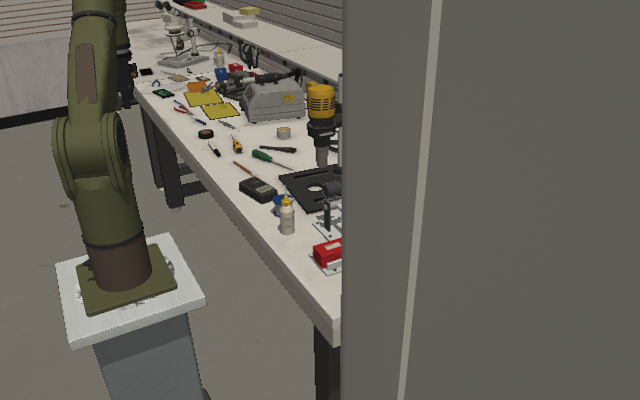

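View pics/top0.png

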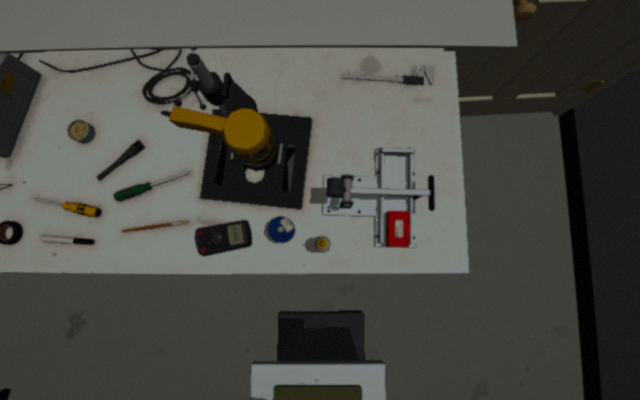

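```bash
python3 - <<'E'
import cv2
f=cv2.imread("pics/top0.png")[130:270,250:480]
cv2.imwrite("pics/topc.png",cv2.resize(f,None,fx=3.4,fy=3.4,interpolation=cv2.INTER_CUBIC))
f=cv2.imread("pics/side0.png")[150:300,220:350]
cv2.imwrite("pics/sidec.png",cv2.resize(f,None,fx=4,fy=4,interpolation=cv2.INTER_CUBIC))
E
```

```text
(no output)
```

View pics/topc.png

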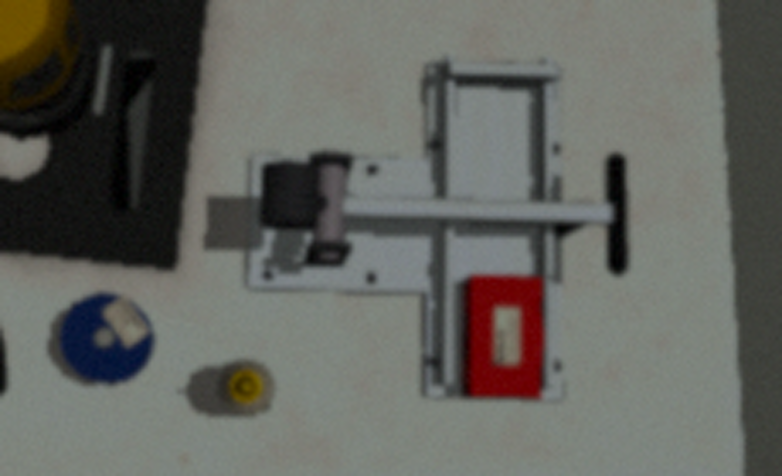

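View pics/sidec.png

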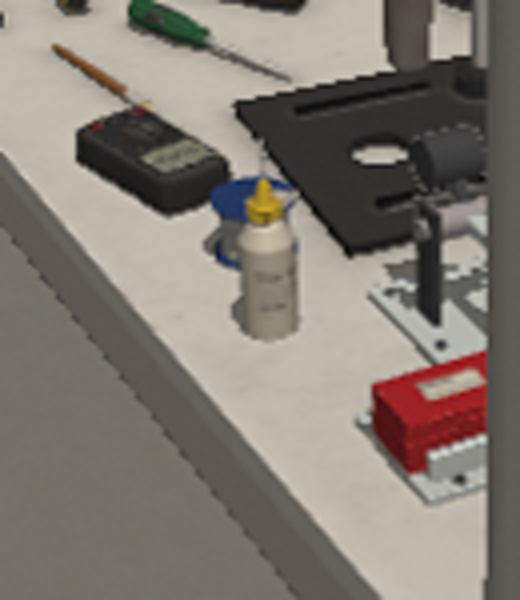

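View pics/wrist0.png

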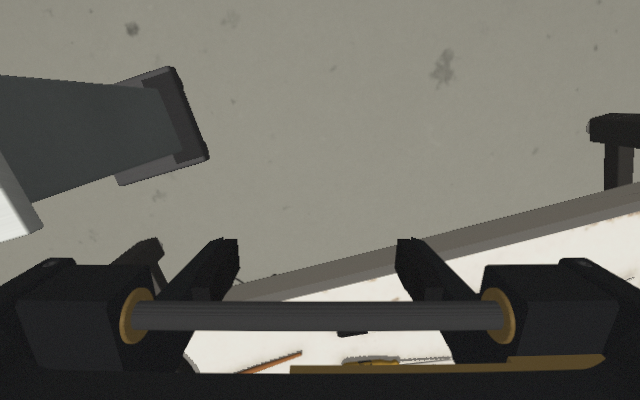

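```bash
cat > h.py <<'E'
import numpy as np,cv2
from rig import robot
def ray(d,uv):
    p=cv2.undistortPoints(np.array([[uv]],float),d["K"],d["distortion"])[0,0]
    T=np.array(d["T"]);return T[:3,3],T[:3,:3]@np.array([p[0],p[1],1])
def onz(d,uv,z):
    o,r=ray(d,uv);return o+r*(z-o[2])/r[2]
def proj(d,P):
    T=np.linalg.inv(np.array(d["T"]));P=np.atleast_2d(P)
    return cv2.projectPoints(P.astype(float),cv2.Rodrigues(T[:3,:3])[0],T[:3,3],d["K"],d["distortion"])[0][:,0]
E
python3 - <<'E'
from h import *
d=robot.get_image("top");f=d["frame"].astype(int)
h=cv2.cvtColor(d["frame"],cv2.COLOR_RGB2HSV)
def blob(m,x0,x1,y0,y1):
    k=np.zeros(m.shape,np.uint8);k[y0:y1,x0:x1]=m[y0:y1,x0:x1]
    n,l,s,c=cv2.connectedComponentsWithStats(k);i=1+np.argmax(s[1:,4])
    pts=cv2.findContours((l==i).astype(np.uint8),0,2)[0][0]
    return c[i],s[i],cv2.minAreaRect(pts)
red=((f[...,0]>90)&(f[...,1]<60)).astype(np.uint8)
c,s,r=blob(red,370,430,200,260);print("red",c,s,r);b=cv2.boxPoints(r)
for q in b: print(q,onz(d,q,.048).round(4))
dark=(f.max(2)<60).astype(np.uint8)
c,s,r=blob(dark,424,440,165,220);print("grip",c,s,r);print(onz(d,c,.078))
for q in cv2.boxPoints(r): print(onz(d,q,.078).round(4))
# crop(px)/3.4+off
def C(u,v,z): return onz(d,(250+u/3.4,130+v/3.4),z).round(4)
print("endstop TL,TR rail tops",C(437,65,.028),C(557,65,.028))
print("floor BL,BR",C(422,397,.008),C(562,400,.008))
print("pivot",C(330,205,.09)); 
print("bottle top",C(246,385,.1),"bench edge",C(742,400,0),C(722,50,0))
E
```

```text
red [398.48793103 228.56034483] [389 211  21  36 580] ((399.0, 228.5), (35.0, 20.0), 90.0)
[389. 211.] [ 0.5084 -0.1716  0.048 ]
[409. 211.] [ 0.5082 -0.2191  0.048 ]
[409. 246.] [ 0.4259 -0.2161  0.048 ]
[389. 246.] [ 0.4262 -0.1693  0.048 ]
grip [431.01219512 192.23780488] [428 176   6  34 164] ((430.5, 192.5), (33.0, 5.0), 90.0)
[ 0.54805151 -0.26483138  0.078     ]
[ 0.5863 -0.2596  0.078 ]
[ 0.5863 -0.2713  0.078 ]
[ 0.5091 -0.2676  0.078 ]
[ 0.5092 -0.2561  0.078 ]
endstop TL,TR rail tops [ 0.6655 -0.1537  0.028 ] [ 0.6654 -0.2417  0.028 ]
floor BL,BR [ 0.4254 -0.1397  0.008 ] [ 0.4227 -0.2405  0.008 ]
pivot [ 0.5511 -0.0703  0.09  ]
bottle top [ 0.4318 -0.0141  0.1   ] bench edge [ 0.4219 -0.3743  0.    ] [ 0.6853 -0.3753  0.    ]
```

```bash
python3 - <<'E'
from h import *
from scipy.spatial.transform import Rotation as R
s=robot.state();M=R.from_quat(s["eef_rot"]).as_matrix();print(M.round(3))
d=robot.get_image("wrist");print("cam in tool",M.T@(d["T"][:3,3]-s["tool_pos"]))
t=robot.get_image("top")
for n,u,v,z in (("drill head",245,130,.3),("drill hole",255,175,0),("plate near R",298,208,0),("spool",281,229,.046),("bottle",320,243,.1),("shelf edge",400,47,0.3),("shelf edge",400,47,0.5)): print(n,onz(t,(u,v),z).round(3))
f=t["frame"]; g=cv2.cvtColor(f,cv2.COLOR_RGB2GRAY)
# bay edges: grip axis by dark centroid per row
for r in range(176,210,3):
    w=np.clip(110-g[r,424:440].astype(float),0,None);u=(w*np.arange(424,440)).sum()/w.sum();print(r,round(u,2),onz(t,(u,r),.078)[:2].round(4))
E
```

```text
[[-0.     0.274  0.962]
 [-0.001  0.962 -0.274]
 [-1.    -0.001  0.   ]]
cam in tool [-0.13192266 -0.00057475 -0.07867694]
drill head [0.621 0.119 0.3  ]
drill hole [0.607 0.157 0.   ]
plate near R [0.522 0.047 0.   ]
spool [0.467 0.083 0.046]
bottle [ 0.432 -0.009  0.1  ]
shelf edge [ 0.778 -0.157  0.3  ]
shelf edge [ 0.657 -0.112  0.5  ]
176 430.71 [ 0.5863 -0.2659]
179 430.61 [ 0.5792 -0.2654]
182 430.64 [ 0.5721 -0.2651]
185 430.73 [ 0.565 -0.265]
188 430.87 [ 0.558 -0.265]
191 431.78 [ 0.5509 -0.2668]
194 431.68 [ 0.5439 -0.2662]
197 430.99 [ 0.5369 -0.2642]
200 431.01 [ 0.53  -0.264]
203 431.16 [ 0.523 -0.264]
206 431.17 [ 0.516  -0.2637]
209 431.22 [ 0.5091 -0.2635]
```

```bash
cat > plan.py <<'E'
import json
from h import *
from scipy.spatial.transform import Rotation as R, Slerp
def ori(tilt,yaw=0.0):
    """tool x down, tilted by tilt deg toward +y; tool y ~ +x world; yaw about z"""
    a=np.radians(tilt);x=np.array([0,np.sin(a),-np.cos(a)]);y=np.array([1.,0,0])
    return R.from_euler('z',yaw)*R.from_matrix(np.c_[x,y,np.cross(x,y)])
def plan(wps,fing=0,p=None,q=None):
    """wps: list of (pos, R or None, rows)"""
    s=robot.state();p=np.array(s["tool_pos"]) if p is None else p;q=R.from_quat(s["eef_rot"]) if q is None else q
    rows=[]
    for P,Q,n in wps:
        Q=q if Q is None else Q;P=np.array(P,float);p0,q0=p.copy(),q
        sl=Slerp([0,1],R.concatenate([q0,Q]))
        for i in range(1,n+1):
            tp=p0+(P-p0)*i/n;tq=sl(i/n)
            dl=np.round(q.inv().apply(tp-p)*100,1);w=np.round(np.degrees((q.inv()*tq).as_rotvec()))
            rows.append([float(v)+0. for v in dl]+[int(v) for v in w]+[fing])
            p=p+q.apply(dl/100);q=q*R.from_rotvec(np.radians(w))
    while len(rows)%10: rows.append([0,0,0,0,0,0,fing])
    for i in range(0,len(rows),10): print(json.dumps(rows[i:i+10]).replace(" ",""))
    print("end",p.round(4),q.as_matrix().round(2).tolist())
    return p,q
E
python3 - <<'E'
from plan import *
q0=R.from_quat(robot.state()["eef_rot"])
Y=lambda a:R.from_euler('z',a,degrees=True)*q0
plan([((.15,.44,.33),None,6),((.38,.24,.33),Y(-30),10),((.44,0,.33),Y(-50),8),((.42,-.2,.33),Y(-74),6)])
E
```

```text
[[-1.3,-2.7,0.4,0,0,0,0],[-1.3,-2.7,0.4,0,0,0,0],[-1.3,-2.6,0.4,0,0,0,0],[-1.3,-2.7,0.4,0,0,0,0],[-1.3,-2.7,0.4,0,0,0,0],[-1.2,-2.7,0.4,0,0,0,0],[0.0,-1.3,2.8,3,0,0,0],[0.0,-1.1,2.8,3,0,0,0],[0.0,-1.0,2.9,3,0,0,0],[0.0,-0.9,2.9,3,0,0,0]]
[[0.0,-0.7,2.9,3,0,0,0],[0.0,-0.5,3.0,3,0,0,0],[0.0,-0.4,3.1,3,0,0,0],[0.0,-0.2,3.0,3,0,0,0],[0.0,0.0,3.0,3,0,0,0],[0.0,0.1,3.1,3,0,0,0],[0.0,-1.6,2.7,2,0,0,0],[0.0,-1.4,2.7,3,0,0,0],[0.0,-1.3,2.8,2,0,0,0],[0.0,-1.2,2.8,3,0,0,0]]
[[0.0,-1.1,2.9,2,0,0,0],[0.0,-1.0,3.0,3,0,0,0],[0.0,-0.8,3.0,2,0,0,0],[0.0,-0.7,3.0,3,0,0,0],[0.0,-1.7,2.9,4,0,0,0],[0.0,-1.4,3.0,4,0,0,0],[0.0,-1.3,3.1,4,0,0,0],[0.0,-1.0,3.2,4,0,0,0],[0.0,-0.8,3.2,4,0,0,0],[0.0,-0.5,3.3,4,0,0,0]]
end [ 0.4204 -0.1996  0.3299] [[-0.0, 1.0, 0.0], [-0.0, 0.0, -1.0], [-1.0, -0.0, 0.0]]
```

>>> drive_tool([
  [-1.3, -2.7, 0.4, 0, 0, 0, 0],
  [-1.3, -2.7, 0.4, 0, 0, 0, 0],
  [-1.3, -2.6, 0.4, 0, 0, 0, 0],
  [-1.3, -2.7, 0.4, 0, 0, 0, 0],
  [-1.3, -2.7, 0.4, 0, 0, 0, 0],
  [-1.2, -2.7, 0.4, 0, 0, 0, 0],
  [0.0, -1.3, 2.8, 3, 0, 0, 0],
  [0.0, -1.1, 2.8, 3, 0, 0, 0],
  [0.0, -1.0, 2.9, 3, 0, 0, 0],
  [0.0, -0.9, 2.9, 3, 0, 0, 0],
])

```text
time: 1.3
tool_pos: [0.2431, 0.3587, 0.33]
eef_rot: [0.171, 0.686, -0.171, 0.686]
contact_force: [0.2, 0.3, 0.1]
width: 0.121
```

>>> drive_tool([
  [0.0, -0.7, 2.9, 3, 0, 0, 0],
  [0.0, -0.5, 3.0, 3, 0, 0, 0],
  [0.0, -0.4, 3.1, 3, 0, 0, 0],
  [0.0, -0.2, 3.0, 3, 0, 0, 0],
  [0.0, 0.0, 3.0, 3, 0, 0, 0],
  [0.0, 0.1, 3.1, 3, 0, 0, 0],
  [0.0, -1.6, 2.7, 2, 0, 0, 0],
  [0.0, -1.4, 2.7, 3, 0, 0, 0],
  [0.0, -1.3, 2.8, 2, 0, 0, 0],
  [0.0, -1.2, 2.8, 3, 0, 0, 0],
])

```text
time: 2.3
tool_pos: [0.4105, 0.1195, 0.3298]
eef_rot: [0.332, 0.624, -0.332, 0.624]
contact_force: [0.4, -0.0, -0.7]
width: 0.006
```

>>> drive_tool([
  [0.0, -1.1, 2.9, 2, 0, 0, 0],
  [0.0, -1.0, 3.0, 3, 0, 0, 0],
  [0.0, -0.8, 3.0, 2, 0, 0, 0],
  [0.0, -0.7, 3.0, 3, 0, 0, 0],
  [0.0, -1.7, 2.9, 4, 0, 0, 0],
  [0.0, -1.4, 3.0, 4, 0, 0, 0],
  [0.0, -1.3, 3.1, 4, 0, 0, 0],
  [0.0, -1.0, 3.2, 4, 0, 0, 0],
  [0.0, -0.8, 3.2, 4, 0, 0, 0],
  [0.0, -0.5, 3.3, 4, 0, 0, 0],
])

```text
time: 3.3
tool_pos: [0.4201, -0.2006, 0.3298]
eef_rot: [0.5, 0.5, -0.5, 0.5]
contact_force: [1.0, 0.3, 0.1]
width: 0.002
```

```bash
python3 - <<'E'
from h import *
print(robot.state()["joints"].round(2))
for n in ("side","top","wrist"):
    cv2.imwrite(f"pics/{n}1.png",robot.get_image(n)["frame"][:,:,::-1])
E
```

```text
[ 0.17  0.38  0.26  1.93 -0.13  0.84  0.49]
```

View pics/wrist1.png

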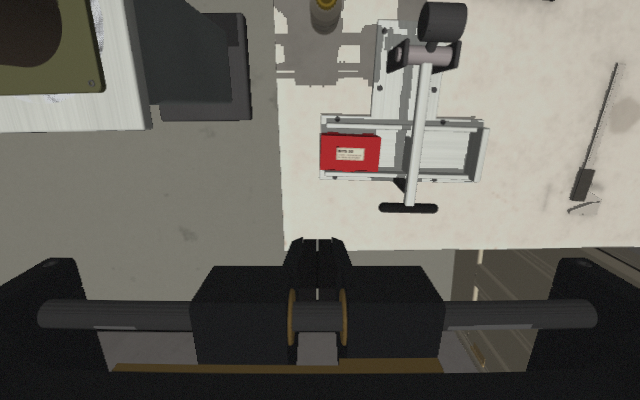

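View pics/top1.png

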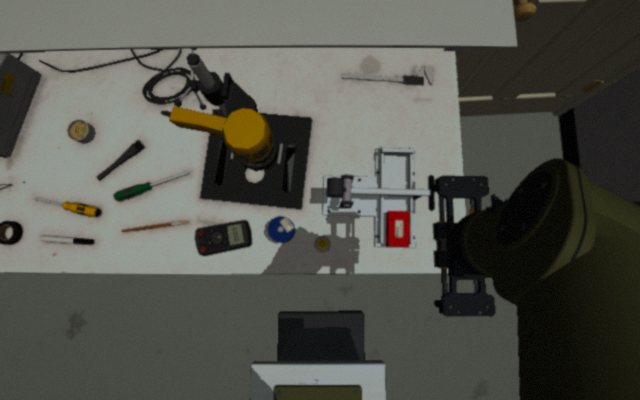

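View pics/side1.png

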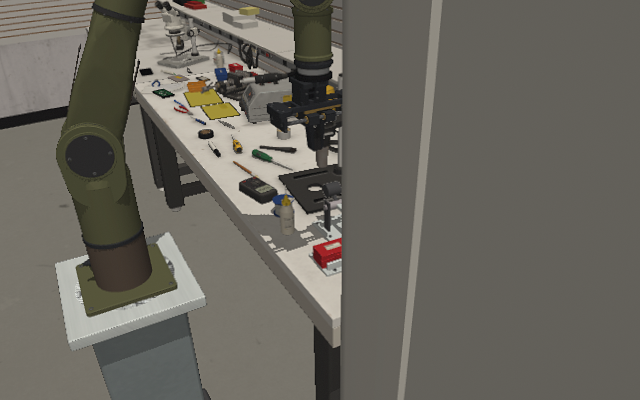

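```bash
python3 - <<'E'
from h import *
d=robot.get_image("wrist")
f=cv2.imread("pics/wrist1.png")[0:260,270:500]
cv2.imwrite("pics/w1c.png",cv2.resize(f,None,fx=2.3,fy=2.3,interpolation=cv2.INTER_CUBIC))
fr=d["frame"].astype(int);g=fr.max(2)
m=np.zeros(g.shape,np.uint8);m[200:216,370:445]=g[200:216,370:445]<60
r=cv2.minAreaRect(cv2.findNonZero(m));print(r,np.percentile(cv2.findNonZero(m)[:,0],[0,50,100],axis=0))
L=onz(d,(380.5,208.5),.078);Rr=onz(d,(437,208.5),.078);print("grip",L,Rr,(L+Rr)/2,np.linalg.norm(L-Rr),np.arctan2(*(Rr-L)[[1,0]]))
red=((fr[...,0]>120)&(fr[...,1]<70)).astype(np.uint8);rr=cv2.boundingRect(cv2.findNonZero(red));print(rr)
for n,u,v,z in (("floor BL",321,182,.008),("floor TL",321,114,.008),("end near-right",468,182,.028),("pivot",426,54,.09)): print(n,onz(d,(u,v),z).round(4))
E
```

```text
((407.4958190917969, 210.18881225585938), (57.074798583984375, 8.75339412689209), 1.2730300426483154) [[379. 206.]
 [405. 211.]
 [436. 215.]]
grip [ 0.50940616 -0.26122176  0.078     ] [ 0.58908956 -0.26145629  0.078     ] [ 0.54924786 -0.26133902  0.078     ] 0.07968374606366682 -0.0029432586907793866
(320, 138, 61, 37)
floor BL [ 0.427  -0.2411  0.008 ]
floor TL [ 0.4268 -0.1359  0.008 ]
end near-right [ 0.6541 -0.2362  0.028 ]
pivot [ 0.548  -0.0657  0.09  ]
```

View pics/w1c.png

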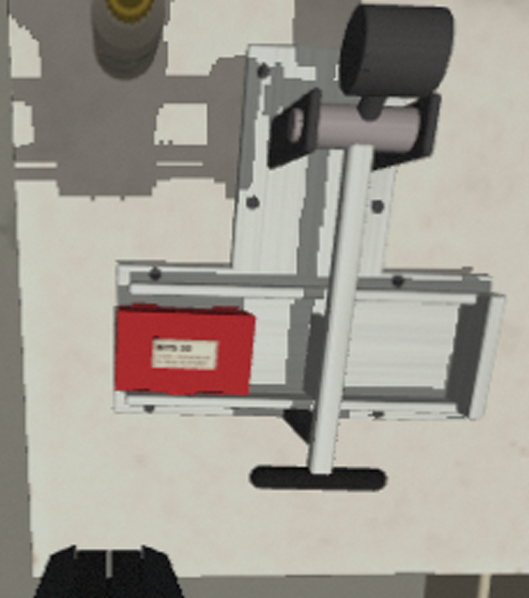

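```bash
python3 - <<'E'
from h import *
s=robot.get_image("side")
for z in (.2,.3,.4,.5,.6):
    x=.778-.605*(z-.3); print(z,round(x,3),proj(s,np.array([[x,y,z] for y in (.2,.5,1.0)])).round(0).tolist())
f=s["frame"][0:160,150:345,::-1];cv2.imwrite("pics/shelf.png",cv2.resize(f,None,fx=3.5,fy=3.5))
E
```

```text
0.2 0.839 [[370.0, 113.0], [323.0, 89.0], [267.0, 61.0]]
0.3 0.778 [[354.0, 85.0], [308.0, 64.0], [252.0, 40.0]]
0.4 0.718 [[337.0, 54.0], [291.0, 37.0], [237.0, 17.0]]
0.5 0.657 [[318.0, 21.0], [273.0, 8.0], [221.0, -7.0]]
0.6 0.597 [[298.0, -16.0], [253.0, -24.0], [203.0, -33.0]]
```

View pics/shelf.png

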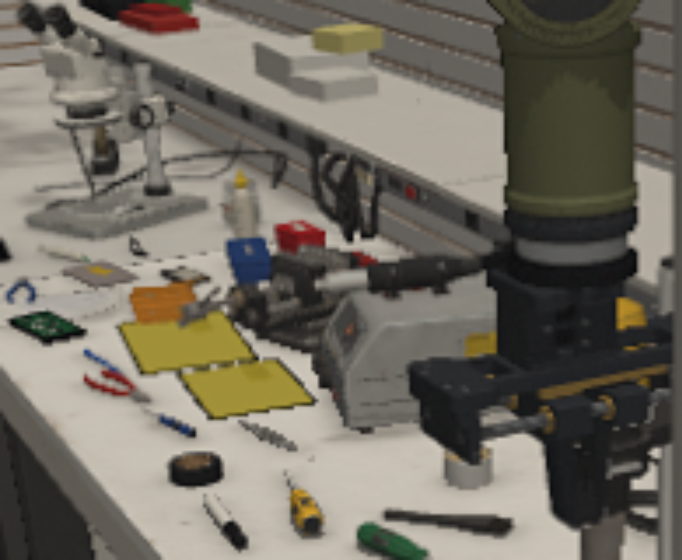

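```bash
cat > lev.py <<'E'
from plan import *
PV=np.array([.549,-.069,.078])
def tcp(th,tilt,gap,past):
    a=np.radians(tilt);x=np.array([0,np.sin(a),-np.cos(a)]);n=np.array([0,np.cos(a),np.sin(a)])
    G=PV+.195*np.array([0,-np.cos(th),np.sin(th)])
    return G-n*(.016+gap)+x*(past-.014)
E
python3 - <<'E'
from lev import *
q=ori(50);x=q.apply([1,0,0])
A=tcp(0,50,.010,.016);print(A)
p,q2=plan([((.50,-.36,.33),ori(20),8),(A-.06*x+np.array([0,0,.02]),q,12)])
E
```

```text
[ 0.549      -0.27918039  0.05679727]
[[0.0,1.0,2.0,0,2,0,0],[-0.1,1.0,2.0,0,3,0,0],[-0.2,1.0,2.1,0,2,0,0],[-0.2,1.0,2.0,0,3,0,0],[-0.4,0.9,1.9,0,2,0,0],[-0.4,1.0,2.0,0,3,0,0],[-0.5,1.0,2.0,0,2,0,0],[-0.6,1.0,1.9,0,3,0,0],[1.8,0.4,0.3,0,2,0,0],[1.7,0.4,0.4,0,3,0,0]]
[[1.8,0.4,0.5,0,2,0,0],[1.7,0.4,0.6,0,3,0,0],[1.7,0.5,0.6,0,2,0,0],[1.6,0.4,0.7,0,3,0,0],[1.7,0.4,0.8,0,2,0,0],[1.6,0.4,0.9,0,3,0,0],[1.5,0.4,0.9,0,2,0,0],[1.5,0.4,1.0,0,3,0,0],[1.5,0.4,1.1,0,2,0,0],[1.4,0.4,1.1,0,3,0,0]]
end [ 0.5487 -0.3257  0.1153] [[-0.0, 1.0, 0.0], [0.77, 0.0, -0.64], [-0.64, -0.0, -0.77]]
```

>>> drive_tool([
  [0.0, 1.0, 2.0, 0, 2, 0, 0],
  [-0.1, 1.0, 2.0, 0, 3, 0, 0],
  [-0.2, 1.0, 2.1, 0, 2, 0, 0],
  [-0.2, 1.0, 2.0, 0, 3, 0, 0],
  [-0.4, 0.9, 1.9, 0, 2, 0, 0],
  [-0.4, 1.0, 2.0, 0, 3, 0, 0],
  [-0.5, 1.0, 2.0, 0, 2, 0, 0],
  [-0.6, 1.0, 1.9, 0, 3, 0, 0],
  [1.8, 0.4, 0.3, 0, 2, 0, 0],
  [1.7, 0.4, 0.4, 0, 3, 0, 0],
])

```text
time: 4.55
tool_pos: [0.5089, -0.3527, 0.294]
eef_rot: [0.596, 0.598, -0.378, 0.38]
contact_force: [0.1, 0.8, 0.4]
width: 0.007
```

>>> drive_tool([
  [1.8, 0.4, 0.5, 0, 2, 0, 0],
  [1.7, 0.4, 0.6, 0, 3, 0, 0],
  [1.7, 0.5, 0.6, 0, 2, 0, 0],
  [1.6, 0.4, 0.7, 0, 3, 0, 0],
  [1.7, 0.4, 0.8, 0, 2, 0, 0],
  [1.6, 0.4, 0.9, 0, 3, 0, 0],
  [1.5, 0.4, 0.9, 0, 2, 0, 0],
  [1.5, 0.4, 1.0, 0, 3, 0, 0],
  [1.5, 0.4, 1.1, 0, 2, 0, 0],
  [1.4, 0.4, 1.1, 0, 3, 0, 0],
])

```text
time: 5.55
tool_pos: [0.5496, -0.3237, 0.115]
eef_rot: [0.664, 0.666, -0.24, 0.241]
contact_force: [0.4, -0.9, 0.7]
width: -0.0
```

```bash
python3 - <<'E'
from lev import *
print(robot.state()["joints"].round(2))
d=robot.get_image("wrist");cv2.imwrite("pics/wrist2.png",d["frame"][:,:,::-1])
A=tcp(0,50,.010,.016)
print(proj(d,np.array([PV+[0,-.195,0],PV+[-.042,-.195,0],PV+[.042,-.195,0],PV])).round(0).tolist())
d=robot.get_image("top");cv2.imwrite("pics/top2.png",d["frame"][:,:,::-1])
plan([(A,ori(50),10)])
E
```

```text
[ 0.75  1.21 -0.04  1.08 -0.57  1.53  0.96]
[[316.0, 204.0], [258.0, 204.0], [373.0, 204.0], [317.0, 52.0]]
[[0.7,0.0,0.1,0,0,0,0],[0.7,0.0,0.2,0,0,0,0],[0.7,0.1,0.1,0,0,0,0],[0.7,0.0,0.2,0,0,0,0],[0.6,0.0,0.1,0,0,0,0],[0.7,0.0,0.1,0,0,0,0],[0.7,0.0,0.2,0,0,0,0],[0.7,0.1,0.1,0,0,0,0],[0.7,0.0,0.1,0,0,0,0],[0.7,0.0,0.2,0,0,0,0]]
end [ 0.5489 -0.2791  0.0566] [[-0.01, 1.0, -0.0], [0.77, 0.0, -0.64], [-0.64, -0.01, -0.77]]
```

View pics/wrist2.png

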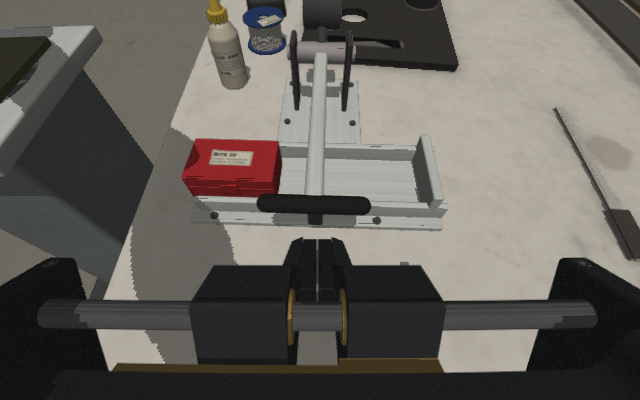

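View pics/top2.png

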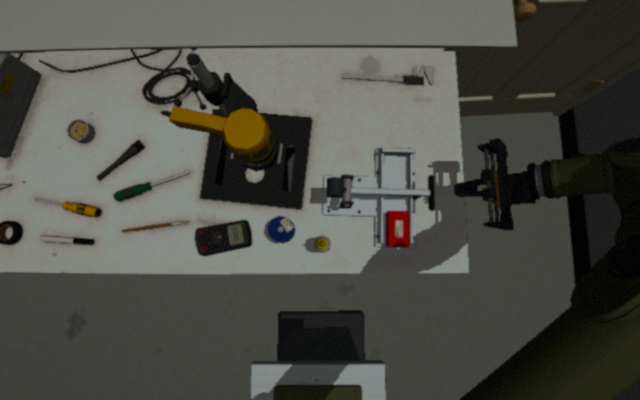

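>>> drive_tool([
  [0.7, 0.0, 0.1, 0, 0, 0, 0],
  [0.7, 0.0, 0.2, 0, 0, 0, 0],
  [0.7, 0.0, 0.1, 0, 0, 0, 0],
  [0.7, 0.0, 0.2, 0, 0, 0, 0],
  [0.6, 0.0, 0.1, 0, 0, 0, 0],
  [0.7, 0.0, 0.1, 0, 0, 0, 0],
  [0.7, 0.0, 0.2, 0, 0, 0, 0],
  [0.7, 0.0, 0.1, 0, 0, 0, 0],
  [0.7, 0.0, 0.1, 0, 0, 0, 0],
  [0.7, 0.0, 0.2, 0, 0, 0, 0],
])

```text
time: 6.65
tool_pos: [0.5486, -0.2826, 0.0602]
eef_rot: [0.664, 0.665, -0.242, 0.242]
contact_force: [0.2, 0.3, -0.3]
width: 0.006
```

```bash
python3 - <<'E'
from lev import *
d=robot.get_image("wrist");cv2.imwrite("pics/wrist3.png",d["frame"][:,:,::-1])
w=[]
for th in np.arange(.0,1.31,.1):
    t=50-23*th
    w.append((tcp(th,t,-.002,.016),ori(t),2))
plan(w)
E
```

```text
[[0.2,0.0,-0.6,0,0,0,0],[0.1,0.1,-0.6,0,0,0,0],[-0.6,0.0,-0.8,0,-1,0,0],[-0.6,0.0,-0.7,0,-1,0,0],[-0.6,0.0,-0.8,0,-1,0,0],[-0.5,0.0,-0.8,0,-2,0,0],[-0.5,0.0,-0.8,0,-1,0,0],[-0.6,0.0,-0.9,0,-1,0,0],[-0.5,0.0,-0.9,0,-1,0,0],[-0.5,0.0,-0.8,0,-1,0,0]]
[[-0.4,0.0,-0.9,0,-1,0,0],[-0.4,0.0,-0.9,0,-2,0,0],[-0.4,0.0,-0.9,0,-1,0,0],[-0.3,0.0,-0.9,0,-1,0,0],[-0.3,0.0,-0.9,0,-1,0,0],[-0.4,0.0,-0.9,0,-1,0,0],[-0.2,0.0,-1.0,0,-1,0,0],[-0.3,0.0,-0.9,0,-2,0,0],[-0.2,0.0,-1.0,0,-1,0,0],[-0.2,0.0,-0.9,0,-1,0,0]]
[[-0.1,0.0,-1.0,0,-1,0,0],[-0.2,0.0,-1.0,0,-1,0,0],[-0.1,0.0,-1.0,0,-1,0,0],[-0.1,0.0,-0.9,0,-1,0,0],[0.0,0.0,-1.0,0,-1,0,0],[0.0,0.0,-0.9,0,-2,0,0],[0.0,0.0,-1.0,0,-1,0,0],[0.1,0.0,-1.0,0,-1,0,0],[0,0,0,0,0,0,0],[0,0,0,0,0,0,0]]
end [ 0.5491 -0.1333  0.2588] [[-0.0, 1.0, 0.0], [0.34, 0.0, -0.94], [-0.94, -0.0, -0.34]]
```

View pics/wrist3.png

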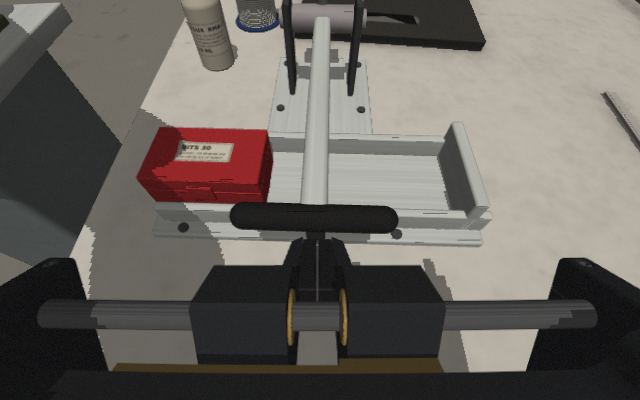

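>>> drive_tool([
  [0.4, 0.0, -0.6, 0, 0, 0, 0],
  [0.2, 0.0, -0.6, 0, 0, 0, 0],
  [-0.6, 0.0, -0.8, 0, -1, 0, 0],
  [-0.6, 0.0, -0.7, 0, -1, 0, 0],
  [-0.6, 0.0, -0.8, 0, -1, 0, 0],
  [-0.5, 0.0, -0.8, 0, -2, 0, 0],
  [-0.5, 0.0, -0.8, 0, -1, 0, 0],
  [-0.6, 0.0, -0.9, 0, -1, 0, 0],
  [-0.5, 0.0, -0.9, 0, -1, 0, 0],
  [-0.5, 0.0, -0.8, 0, -1, 0, 0],
])

```text
time: 7.7
tool_pos: [0.5486, -0.2567, 0.144]
eef_rot: [0.643, 0.644, -0.293, 0.294]
contact_force: [0.4, -0.6, -1.0]
width: 0.002
```

```bash
python3 - <<'E'
from lev import *
d=robot.get_image("wrist");cv2.imwrite("pics/wrist4.png",d["frame"][:,:,::-1])
s=robot.state();p=s["tool_pos"];print(p,s["contact_force"])
for th in np.arange(.2,.8,.1): print(th,tcp(th,50-23*th,0,.016).round(3))
E
```

```text
[ 0.54949903 -0.25589645  0.14593598] [-0.02445561 -0.16228008  1.23318011]
0.2 [ 0.549 -0.27   0.104]
0.30000000000000004 [ 0.549 -0.266  0.123]
0.4000000000000001 [ 0.549 -0.259  0.142]
0.5000000000000001 [ 0.549 -0.251  0.16 ]
0.6000000000000001 [ 0.549 -0.242  0.177]
0.7000000000000002 [ 0.549 -0.23   0.193]
0.8000000000000003 [ 0.549 -0.217  0.208]
```

View pics/wrist4.png

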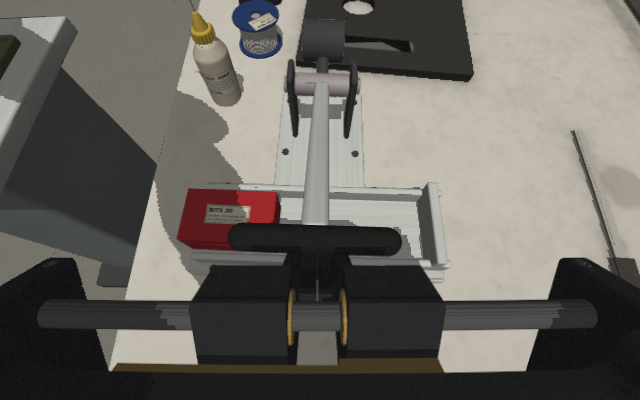

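>>> drive_tool([
  [-0.4, 0.0, -0.9, 0, -1, 0, 0],
  [-0.4, 0.0, -0.9, 0, -2, 0, 0],
  [-0.4, 0.0, -0.9, 0, -1, 0, 0],
  [-0.3, 0.0, -0.9, 0, -1, 0, 0],
  [-0.3, 0.0, -0.9, 0, -1, 0, 0],
  [-0.4, 0.0, -0.9, 0, -1, 0, 0],
  [-0.2, 0.0, -1.0, 0, -1, 0, 0],
  [-0.3, 0.0, -0.9, 0, -2, 0, 0],
  [-0.2, 0.0, -1.0, 0, -1, 0, 0],
  [-0.2, 0.0, -0.9, 0, -1, 0, 0],
])

```text
time: 8.75
tool_pos: [0.5485, -0.1996, 0.222]
eef_rot: [0.608, 0.61, -0.359, 0.36]
contact_force: [-0.1, 0.2, -0.2]
width: 0.001
```

```bash
python3 - <<'E'
from lev import *
d=robot.get_image("wrist");cv2.imwrite("pics/wrist5.png",d["frame"][:,:,::-1])
s=robot.state();p=s["tool_pos"];print(p,s["contact_force"])
w=[]
for th in np.arange(1.0,1.31,.1):
    t=50-23*th
    w.append((tcp(th,t,-.002,.016),ori(t),2))
plan(w)
E
```

```text
[ 0.54925639 -0.19766193  0.22334784] [0.27001273 2.78061066 0.46535053]
[[-0.2,0.0,-0.8,0,-1,0,0],[-0.2,0.0,-0.7,0,-1,0,0],[-0.1,0.0,-1.0,0,-1,0,0],[0.0,0.0,-1.0,0,-1,0,0],[0.0,0.0,-1.0,0,-1,0,0],[-0.1,0.0,-0.9,0,-2,0,0],[0.0,0.0,-1.0,0,-1,0,0],[0.1,0.0,-1.0,0,-1,0,0],[0,0,0,0,0,0,0],[0,0,0,0,0,0,0]]
end [ 0.5489 -0.1331  0.259 ] [[0.0, 1.0, 0.01], [0.34, 0.0, -0.94], [-0.94, 0.0, -0.34]]
```

View pics/wrist5.png

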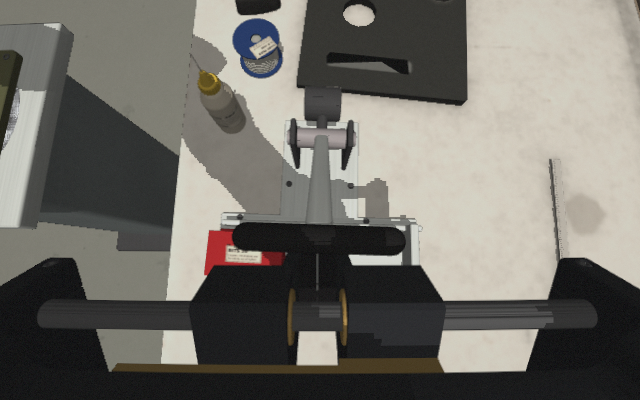

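Good; about 0.9 rad. Push past balance.

>>> drive_tool([
  [-0.2, 0.0, -0.8, 0, -1, 0, 0],
  [-0.2, 0.0, -0.8, 0, -1, 0, 0],
  [-0.1, 0.0, -1.0, 0, -1, 0, 0],
  [0.0, 0.0, -1.0, 0, -1, 0, 0],
  [0.0, 0.0, -1.0, 0, -1, 0, 0],
  [-0.1, 0.0, -0.9, 0, -2, 0, 0],
  [0.0, 0.0, -1.0, 0, -1, 0, 0],
  [0.1, 0.0, -1.0, 0, -1, 0, 0],
  [0, 0, 0, 0, 0, 0, 0],
  [0, 0, 0, 0, 0, 0, 0],
])

```text
time: 9.8
tool_pos: [0.5482, -0.1351, 0.2573]
eef_rot: [0.579, 0.58, -0.405, 0.406]
contact_force: [-1.0, -0.2, 0.1]
width: 0.004
```

```bash
python3 - <<'E'
from lev import *
for n in ("wrist","top"):
    d=robot.get_image(n);cv2.imwrite(f"pics/{n}6.png",d["frame"][:,:,::-1])
E
```

```text
(no output)
```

View pics/wrist6.png

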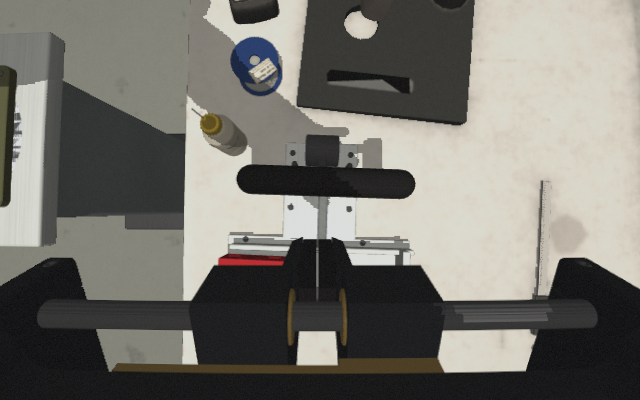

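View pics/top6.png

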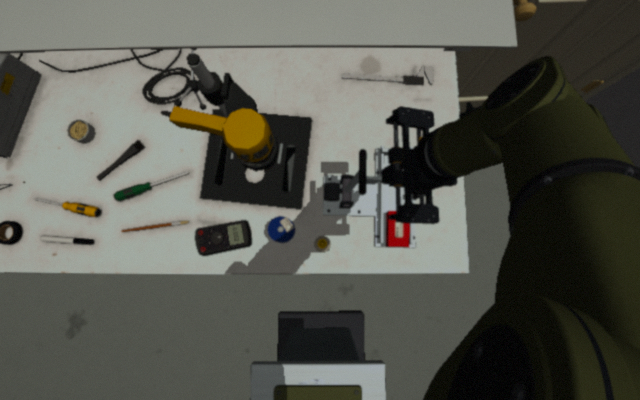

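```bash
python3 - <<'E'
from lev import *
Y=lambda a:ori(0,np.radians(a))
plan([((.548,-.22,.27),ori(10),5),((.50,-.24,.32),Y(15),5),((.42,-.23,.32),Y(90),14),((.385,-.191,.25),Y(179),16)])
E
```

```text
[[-0.8,0.0,1.5,0,-2,0,0],[-0.8,0.0,1.5,0,-2,0,0],[-0.7,0.0,1.5,0,-2,0,0],[-0.7,0.0,1.6,0,-2,0,0],[-0.6,0.0,1.6,0,-2,0,0],[-1.0,-1.0,0.2,-3,-2,0,0],[-1.1,-0.9,0.2,-3,-2,-1,0],[-1.0,-1.0,0.2,-3,-2,0,0],[-1.0,-1.1,0.2,-3,-2,0,0],[-1.0,-1.0,0.1,-3,-2,0,0]]
[[0.0,-0.5,-0.2,-5,0,0,0],[0.0,-0.5,-0.3,-6,0,0,0],[0.0,-0.5,-0.3,-5,0,0,0],[0.0,-0.5,-0.4,-5,0,0,0],[0.0,-0.4,-0.3,-6,0,0,0],[0.0,-0.4,-0.5,-5,0,0,0],[0.0,-0.3,-0.4,-5,0,0,0],[0.0,-0.3,-0.5,-6,0,0,0],[0.0,-0.2,-0.5,-5,0,0,0],[0.0,-0.2,-0.6,-6,0,0,0]]
[[0.0,-0.2,-0.5,-5,0,0,0],[0.0,-0.1,-0.6,-5,0,0,0],[0.0,0.0,-0.6,-6,0,0,0],[0.0,0.0,-0.5,-5,0,0,0],[0.4,0.2,-0.2,-6,0,0,0],[0.5,0.3,-0.2,-5,0,0,0],[0.4,0.3,-0.2,-6,0,0,0],[0.4,0.3,-0.1,-5,0,0,0],[0.5,0.3,-0.1,-6,0,0,0],[0.4,0.3,-0.1,-5,0,0,0]]
[[0.4,0.4,-0.1,-6,0,0,0],[0.5,0.3,0.0,-5,0,0,0],[0.4,0.3,0.0,-6,0,0,0],[0.4,0.4,0.1,-6,0,0,0],[0.5,0.3,0.0,-5,0,0,0],[0.4,0.3,0.1,-6,0,0,0],[0.4,0.3,0.2,-5,0,0,0],[0.5,0.3,0.1,-6,0,0,0],[0.4,0.3,0.2,-5,0,0,0],[0.4,0.2,0.2,-6,0,0,0]]
end [ 0.3849 -0.1915  0.2504] [[0.0, -1.0, 0.02], [0.0, 0.02, 1.0], [-1.0, -0.0, 0.0]]
```

>>> drive_tool([
  [-0.8, 0.0, 1.5, 0, -2, 0, 0],
  [-0.8, 0.0, 1.5, 0, -2, 0, 0],
  [-0.7, 0.0, 1.5, 0, -2, 0, 0],
  [-0.7, 0.0, 1.6, 0, -2, 0, 0],
  [-0.6, 0.0, 1.6, 0, -2, 0, 0],
  [-1.0, -1.0, 0.2, -3, -2, 0, 0],
  [-1.1, -0.9, 0.2, -3, -2, -1, 0],
  [-1.0, -1.0, 0.2, -3, -2, 0, 0],
  [-1.0, -1.1, 0.2, -3, -2, 0, 0],
  [-1.0, -1.0, 0.1, -3, -2, 0, 0],
])

```text
time: 10.9
tool_pos: [0.4995, -0.2401, 0.3209]
eef_rot: [0.43, 0.56, -0.429, 0.564]
contact_force: [0.4, 0.3, -0.5]
width: 0.008
```

>>> drive_tool([
  [0.0, -0.5, -0.2, -5, 0, 0, 0],
  [0.0, -0.5, -0.3, -6, 0, 0, 0],
  [0.0, -0.5, -0.3, -5, 0, 0, 0],
  [0.0, -0.5, -0.4, -5, 0, 0, 0],
  [0.0, -0.4, -0.3, -6, 0, 0, 0],
  [0.0, -0.4, -0.5, -5, 0, 0, 0],
  [0.0, -0.3, -0.4, -5, 0, 0, 0],
  [0.0, -0.3, -0.5, -6, 0, 0, 0],
  [0.0, -0.2, -0.5, -5, 0, 0, 0],
  [0.0, -0.2, -0.6, -6, 0, 0, 0],
])

```text
time: 11.9
tool_pos: [0.443, -0.2326, 0.3202]
eef_rot: [0.127, 0.694, -0.127, 0.698]
contact_force: [0.1, 0.7, 0.2]
width: 0.008
```

```bash
python3 - <<'E'
from lev import *
s=robot.state();print(s["joints"].round(2),s["tool_pos"])
d=robot.get_image("top");cv2.imwrite(f"pics/top7.png",d["frame"][:,:,::-1])
E
```

```text
[ 0.41  0.43 -0.03  1.85  0.01  0.85  1.59] [ 0.44297659 -0.23260394  0.32024019]
```

View pics/top7.png

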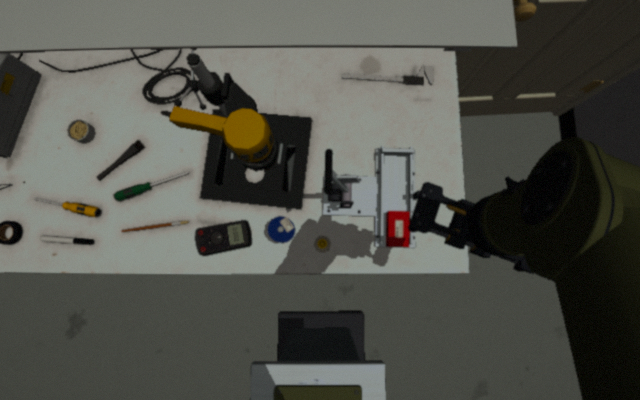

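```bash
python3 - <<'E'
from lev import *
plan([((.38,-.193,.25),ori(12),15),((.38,-.193,.044),ori(12),10)])
E
```

```text
[[0.5,0.1,-0.5,5,1,0,0],[0.4,0.1,-0.5,4,0,1,0],[0.5,0.0,-0.4,5,1,0,0],[0.5,0.0,-0.5,4,1,1,0],[0.5,-0.1,-0.5,5,1,0,0],[0.5,-0.1,-0.4,5,0,1,0],[0.5,-0.2,-0.4,4,1,0,0],[0.5,-0.1,-0.5,5,1,1,0],[0.5,-0.3,-0.4,5,0,0,0],[0.5,-0.2,-0.3,4,1,1,0]]
[[0.5,-0.3,-0.4,5,1,0,0],[0.5,-0.3,-0.3,4,1,1,0],[0.5,-0.4,-0.2,5,0,0,0],[0.5,-0.3,-0.3,5,1,1,0],[0.6,-0.4,-0.2,4,1,0,0],[2.0,0.0,0.4,0,0,0,0],[2.0,0.0,0.5,0,0,0,0],[2.0,0.0,0.4,0,0,0,0],[2.0,0.0,0.5,0,0,0,0],[2.0,0.0,0.4,0,0,0,0]]
[[2.1,0.0,0.5,0,0,0,0],[2.0,0.0,0.4,0,0,0,0],[2.0,0.0,0.4,0,0,0,0],[2.0,0.0,0.5,0,0,0,0],[2.0,0.0,0.4,0,0,0,0],[0,0,0,0,0,0,0],[0,0,0,0,0,0,0],[0,0,0,0,0,0,0],[0,0,0,0,0,0,0],[0,0,0,0,0,0,0]]
end [ 0.3803 -0.1927  0.0439] [[-0.0, 1.0, 0.0], [0.21, 0.01, -0.98], [-0.98, 0.0, -0.21]]
```

>>> drive_tool([
  [0.5, 0.1, -0.5, 5, 1, 0, 0],
  [0.4, 0.1, -0.5, 4, 0, 1, 0],
  [0.5, 0.0, -0.4, 5, 1, 0, 0],
  [0.5, 0.0, -0.5, 4, 1, 1, 0],
  [0.5, -0.1, -0.5, 5, 1, 0, 0],
  [0.5, -0.1, -0.4, 5, 0, 1, 0],
  [0.5, -0.2, -0.4, 4, 1, 0, 0],
  [0.5, -0.1, -0.5, 5, 1, 1, 0],
  [0.5, -0.3, -0.4, 5, 0, 0, 0],
  [0.5, -0.2, -0.3, 4, 1, 1, 0],
])

```text
time: 12.95
tool_pos: [0.4027, -0.2053, 0.2732]
eef_rot: [0.428, 0.62, -0.353, 0.554]
contact_force: [0.9, -0.5, 0.4]
width: 0.006
```

>>> drive_tool([
  [0.5, -0.3, -0.4, 5, 1, 0, 0],
  [0.5, -0.3, -0.3, 4, 1, 1, 0],
  [0.5, -0.4, -0.2, 5, 0, 0, 0],
  [0.5, -0.3, -0.3, 5, 1, 1, 0],
  [0.6, -0.4, -0.2, 4, 1, 0, 0],
  [2.0, 0.0, 0.4, 0, 0, 0, 0],
  [2.0, 0.0, 0.5, 0, 0, 0, 0],
  [2.0, 0.0, 0.4, 0, 0, 0, 0],
  [0, 0, 0, 0, 0, 0, 0],
  [0, 0, 0, 0, 0, 0, 0],
])

```text
time: 13.95
tool_pos: [0.3823, -0.1915, 0.1883]
eef_rot: [0.552, 0.55, -0.444, 0.443]
contact_force: [0.1, -0.1, 0.7]
width: 0.005
```

```bash
python3 - <<'E'
from lev import *
s=robot.state();print(s["joints"].round(2),s["tool_pos"])
for n in ("wrist","top"):
    d=robot.get_image(n);cv2.imwrite(f"pics/{n}8.png",d["frame"][:,:,::-1])
plan([((.38,-.193,.044),ori(12),10)])
E
```

```text
[ 0.43  0.61  0.11  2.13 -0.48  0.56  0.94] [ 0.38229808 -0.19154739  0.18827502]
[[1.4,0.0,0.3,0,0,0,0],[1.4,-0.1,0.3,0,0,0,0],[1.4,0.0,0.4,0,0,0,0],[1.4,0.0,0.3,0,0,0,0],[1.5,-0.1,0.3,0,0,0,0],[1.4,0.0,0.3,0,0,0,0],[1.4,0.0,0.4,0,0,0,0],[1.4,0.0,0.3,0,0,0,0],[1.4,-0.1,0.3,0,0,0,0],[1.4,0.0,0.3,0,0,0,0]]
end [ 0.38   -0.1929  0.0443] [[0.0, 1.0, -0.0], [0.21, -0.0, -0.98], [-0.98, 0.0, -0.21]]
```

View pics/wrist8.png

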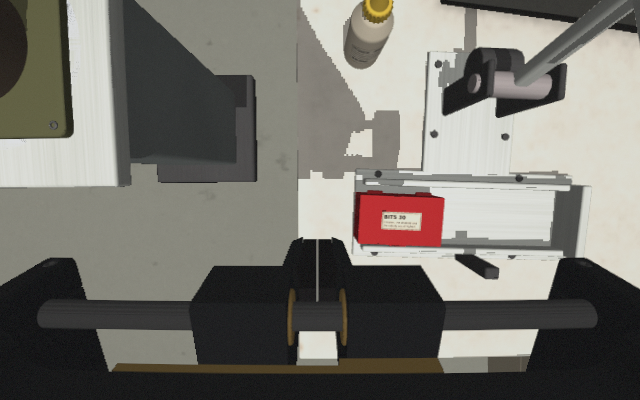

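View pics/top8.png

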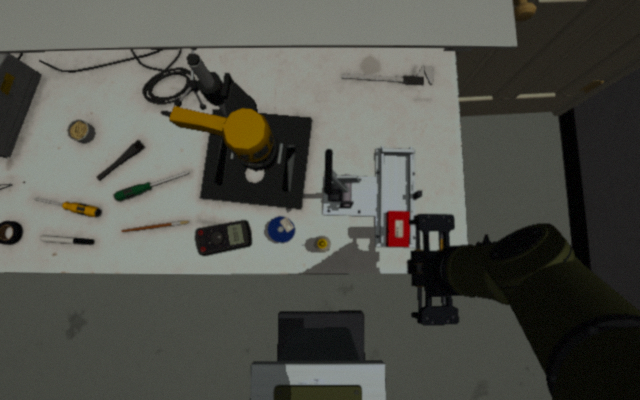

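>>> drive_tool([
  [1.4, 0.0, 0.3, 0, 0, 0, 0],
  [1.4, -0.1, 0.3, 0, 0, 0, 0],
  [1.4, 0.0, 0.4, 0, 0, 0, 0],
  [1.4, 0.0, 0.3, 0, 0, 0, 0],
  [1.5, -0.1, 0.3, 0, 0, 0, 0],
  [1.4, 0.0, 0.3, 0, 0, 0, 0],
  [1.4, 0.0, 0.4, 0, 0, 0, 0],
  [1.4, 0.0, 0.3, 0, 0, 0, 0],
  [1.4, 0.0, 0.3, 0, 0, 0, 0],
  [1.2, 0.0, 0.3, 0, 0, 0, 0],
])

```text
time: 15.05
tool_pos: [0.3812, -0.1932, 0.0454]
eef_rot: [0.552, 0.549, -0.443, 0.444]
contact_force: [-0.1, 0.9, -0.2]
width: 0.008
```

```bash
python3 - <<'E'
from lev import *
s=robot.state();print(s["joints"].round(2),s["tool_pos"])
d=robot.get_image("wrist");cv2.imwrite(f"pics/wrist9.png",d["frame"][:,:,::-1])
fr=d["frame"].astype(int);red=((fr[...,0]>120)&(fr[...,1]<70)).astype(np.uint8);print(cv2.boundingRect(cv2.findNonZero(red)))
print(proj(d,np.array([[.426,-.191-.0285,.048],[.426,-.191+.0285,.048]])))
E
```

```text
[ 0.57  0.9  -0.11  2.19 -0.6   0.18  1.08] [ 0.38115858 -0.19316738  0.04541675]
(395, 207, 170, 93)
[[402.43582675 316.03349762]
 [405.87741652 206.80435702]]
```

View pics/wrist9.png

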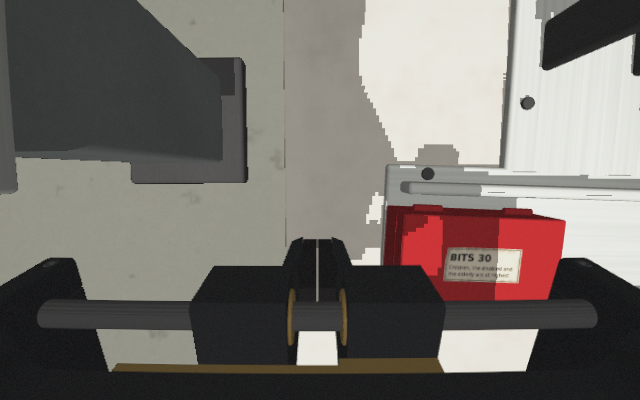

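>>> drive_tool([
  [0, 1.0, 0, 0, 0, 0, 0],
  [0, 1.0, 0, 0, 0, 0, 0],
  [0, 1.0, 0.1, 0, 0, 0, 0],
  [0, 1.0, 0, 0, 0, 0, 0],
  [0, 1.0, 0, 0, 0, 0, 0],
  [0, 1.0, 0.1, 0, 0, 0, 0],
  [0, 1.0, 0, 0, 0, 0, 0],
  [0, 1.0, 0, 0, 0, 0, 0],
  [0, 1.0, 0, 0, 0, 0, 0],
  [0, 1.0, 0, 0, 0, 0, 0],
])

```text
time: 16.1
tool_pos: [0.481, -0.1945, 0.0451]
eef_rot: [0.552, 0.55, -0.443, 0.443]
contact_force: [-0.3, -0.2, 1.5]
width: 0.006
```

```bash
python3 - <<'E'
from lev import *
s=robot.state();print(s["joints"].round(2),s["tool_pos"],s["contact_force"])
for n in ("wrist","top"):
    d=robot.get_image(n);cv2.imwrite(f"pics/{n}10.png",d["frame"][:,:,::-1])
E
```

```text
[ 0.39  0.94  0.03  1.94 -0.58  0.42  0.96] [ 0.48095937 -0.19454687  0.04507336] [-0.25634398 -0.1611894   1.51714751]
```

View pics/wrist10.png

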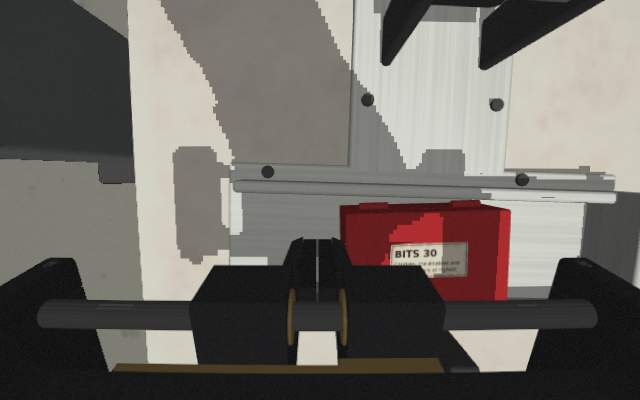

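View pics/top10.png

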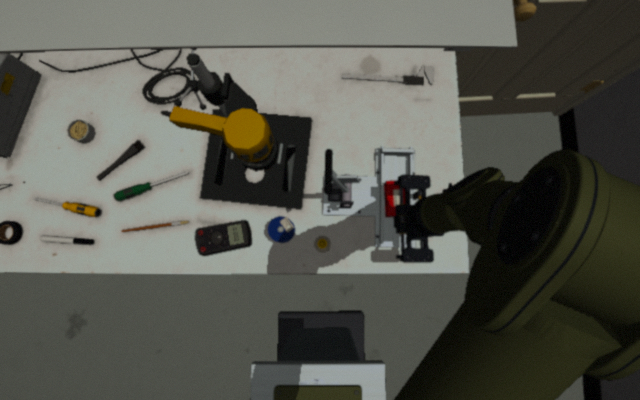

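>>> drive_tool([
  [0, 1.0, 0, 0, 0, 0, 0],
  [0, 1.0, 0.1, 0, 0, 0, 0],
  [0, 1.0, 0, 0, 0, 0, 0],
  [0, 1.0, 0, 0, 0, 0, 0],
  [0, 0.9, 0, 0, 0, 0, 0],
  [0, 0.6, 0, 0, 0, 0, 0],
  [0, 0.4, 0, 0, 0, 0, 0],
  [0, 0.3, 0, 0, 0, 0, 0],
  [0, 0, 0, 0, 0, 0, 0],
  [0, 0, 0, 0, 0, 0, 0],
])

```text
time: 17.2
tool_pos: [0.5422, -0.1959, 0.0449]
eef_rot: [0.552, 0.55, -0.443, 0.443]
contact_force: [0.3, 0.8, 0.0]
width: 0.002
```

```bash
python3 - <<'E'
from lev import *
s=robot.state();print(s["joints"].round(2),s["tool_pos"],s["contact_force"])
for n in ("wrist","top"):
    d=robot.get_image(n);cv2.imwrite(f"pics/{n}11.png",d["frame"][:,:,::-1])
    if n=="wrist":
        f=d["frame"][180:300,290:640,::-1];cv2.imwrite("pics/w11c.png",cv2.resize(f,None,fx=2.2,fy=2.2,interpolation=cv2.INTER_CUBIC))
E
```

```text
[ 0.32  0.97  0.1   1.77 -0.56  0.55  0.88] [ 0.54218946 -0.19585184  0.04494241] [0.33280735 0.76197662 0.04546435]
```

View pics/wrist11.png

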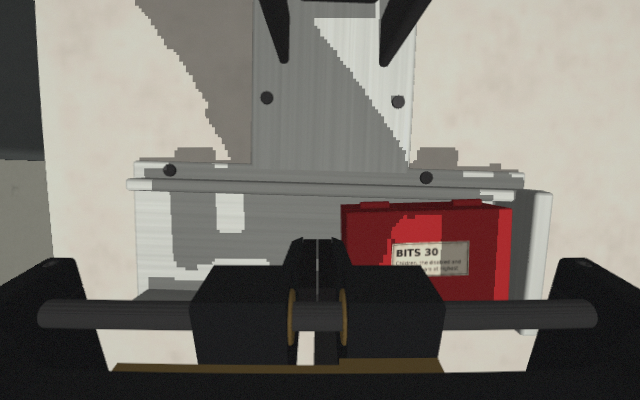

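View pics/w11c.png

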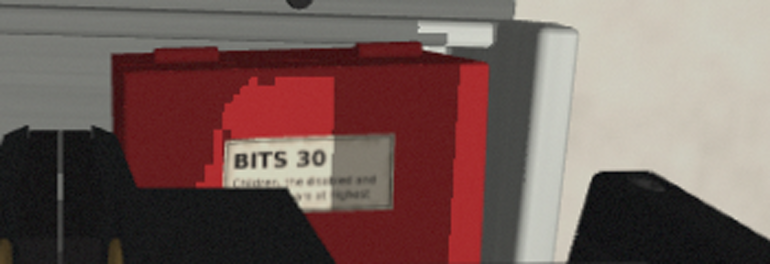

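>>> drive_tool([
  [0, 0.3, 0, 0, 0, 0, 0],
  [0, 0.3, 0, 0, 0, 0, 0],
  [0, 0.2, 0, 0, 0, 0, 0],
  [0, 0.2, 0, 0, 0, 0, 0],
  [0, 0.1, 0, 0, 0, 0, 0],
  [0, 0.1, 0, 0, 0, 0, 0],
  [0, 0, 0, 0, 0, 0, 0],
  [0, 0, 0, 0, 0, 0, 0],
  [0, 0, 0, 0, 0, 0, 0],
  [0, 0, 0, 0, 0, 0, 0],
])

```text
time: 18.3
tool_pos: [0.5533, -0.1956, 0.0449]
eef_rot: [0.552, 0.551, -0.444, 0.442]
contact_force: [-6.3, -0.2, 2.3]
width: 0.004
```

```bash
python3 - <<'E'
from lev import *
s=robot.state();print(s["tool_pos"],s["contact_force"])
d=robot.get_image("wrist");f=d["frame"][180:300,290:640,::-1];cv2.imwrite("pics/w12c.png",cv2.resize(f,None,fx=2.2,fy=2.2,interpolation=cv2.INTER_CUBIC))
E
```

```text
[ 0.55329504 -0.19557     0.04485983] [-6.31287534 -0.21390765  2.33473667]
```

View pics/w12c.png

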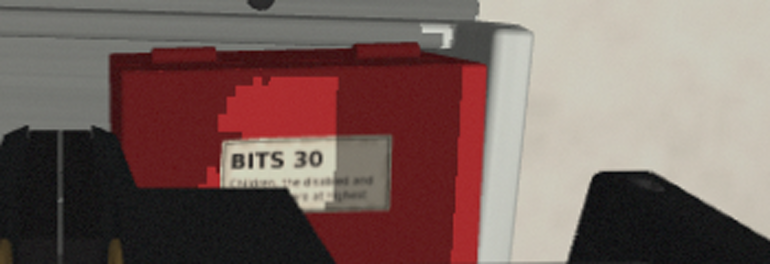

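>>> drive_tool([
  [0, 0.1, 0, 0, 0, 0, 0],
  [0, 0.1, 0, 0, 0, 0, 0],
  [0, 0, 0, 0, 0, 0, 0],
  [0, 0, 0, 0, 0, 0, 0],
  [0, 0, 0, 0, 0, 0, 0],
  [0, 0, 0, 0, 0, 0, 0],
  [0, 0, 0, 0, 0, 0, 0],
  [0, 0, 0, 0, 0, 0, 0],
  [0, 0, 0, 0, 0, 0, 0],
  [0, 0, 0, 0, 0, 0, 0],
])

```text
time: 19.35
tool_pos: [0.5534, -0.1956, 0.0449]
eef_rot: [0.551, 0.552, -0.444, 0.441]
contact_force: [-9.2, 0.8, 6.0]
width: 0.002
```

>>> drive_tool([
  [0, -0.3, 0, 0, 0, 0, 0],
  [0, -0.6, 0, 0, 0, 0, 0],
  [0, -1.0, 0, 0, 0, 0, 0],
  [0, -1.5, 0, 0, 0, 0, 0],
  [0, -2.0, 0, 0, 0, 0, 0],
  [0, -2.0, 0, 0, 0, 0, 0],
  [-1.0, -2.0, 0, 0, 0, 0, 0],
  [-2.0, -1.0, 0, 0, 0, 0, 0],
  [-2.0, 0, 0, 0, 0, 0, 0],
  [-2.0, 0, 0, 0, 0, 0, 0],
])

```text
time: 20.35
tool_pos: [0.4518, -0.2112, 0.114]
eef_rot: [0.552, 0.55, -0.443, 0.443]
contact_force: [0.6, 0.7, 0.7]
width: 0.005
```

>>> drive_tool([
  [-3.0, 0, 0, 0, 0, 0, 0],
  [-3.0, 0, 0, 0, 0, 0, 0],
  [-3.0, 0, 0, 0, 0, 0, 0],
  [-3.0, 0, 0, 0, 0, 0, 0],
  [-3.0, 0, 0, 0, 0, 0, 0],
  [-2.0, 0, 0, 0, 0, 0, 0],
  [0, 0, 0, 0, 0, 0, 0],
  [0, 0, 0, 0, 0, 0, 0],
  [0, 0, 0, 0, 0, 0, 0],
  [0, 0, 0, 0, 0, 0, 0],
])

```text
time: 21.35
tool_pos: [0.4514, -0.2463, 0.2781]
eef_rot: [0.552, 0.551, -0.443, 0.442]
contact_force: [-0.4, 0.5, 0.3]
width: 0.007
```

```bash
python3 - <<'E'
from lev import *
s=robot.state();print(s["tool_pos"],s["contact_force"])
for n in ("wrist","top"):
    d=robot.get_image(n);cv2.imwrite(f"pics/{n}13.png",d["frame"][:,:,::-1])
f=d["frame"][130:270,250:480,::-1]
cv2.imwrite("pics/top13c.png",cv2.resize(f,None,fx=3.4,fy=3.4,interpolation=cv2.INTER_CUBIC))
E
```

```text
[ 0.45139783 -0.24631231  0.2780957 ] [-0.39705807  0.5443386   0.33148964]
```

View pics/wrist13.png

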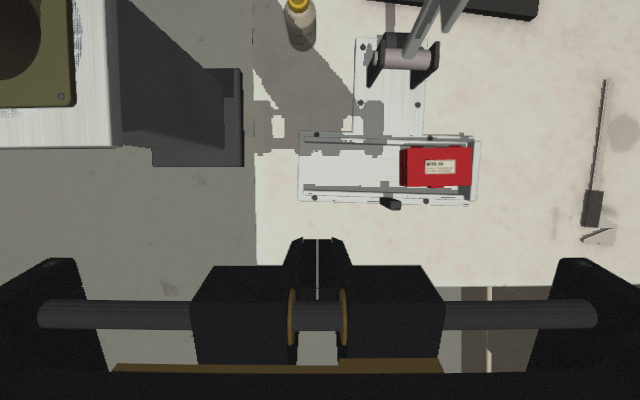

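View pics/top13c.png

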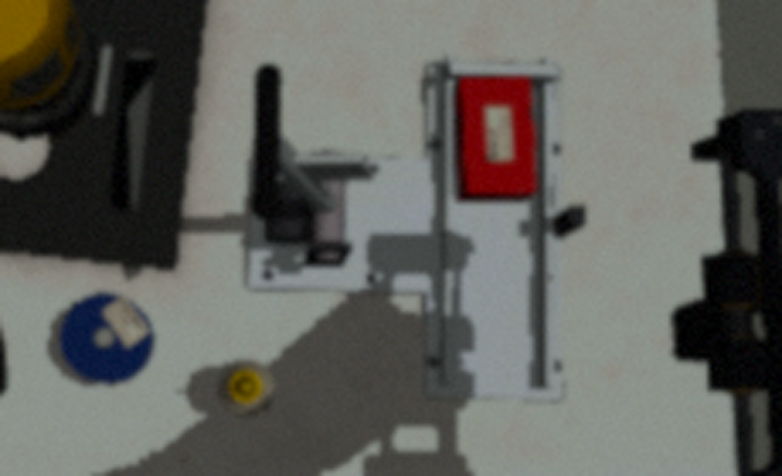

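```bash
python3 - <<'E'
from lev import *
for n in ("top","wrist"):
    d=robot.get_image(n);fr=d["frame"].astype(int)
    red=((fr[...,0]>90)&(fr[...,1]<60)&(fr[...,2]<80)).astype(np.uint8);b=cv2.boundingRect(cv2.findNonZero(red));print(n,b)
    if n=="top": print([onz(d,(b[0]+b[2]/2,v),.048).round(4) for v in (b[1]-.5,b[1]+b[3]-.5)])
    else:
        f=d["frame"][125:215,290:490,::-1];cv2.imwrite("pics/w14c.png",cv2.resize(f,None,fx=4,fy=4,interpolation=cv2.INTER_CUBIC))
E
```

```text
top (386, 152, 22, 35)
[array([ 0.6536, -0.1955,  0.048 ]), array([ 0.5673, -0.1925,  0.048 ])]
wrist (406, 145, 66, 42)
```

View pics/w14c.png

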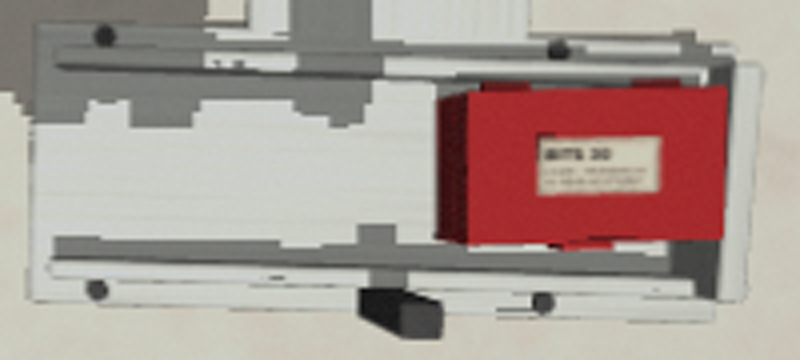

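```bash
python3 -c "
from rig import robot
print(robot.sign_off())"
```

```text
the job is handed in; nothing more can be done
None
```

The job is done and handed in at about 21.5 s of the 51 s allowed. The stop arm is raised and staying up by itself, and the red case is home against the end stop.

- **Stop arm:** I lifted the cross grip from below with the closed fingertips, past its balance point. It then swung clear of the fingers and was still raised in the pictures taken after I backed away.
- **Red case:** I pushed it along the lane with the outside of a finger. The tool then stopped moving, and pushing on only raised the force from 6 N to 9 N.
- **Last checks:** The top view puts the case's far end at x = 0.654 m, with the stop face at about 0.655 m. The wrist view shows no visible gap. The spool and bottle look unmoved, and the multimeter did in the top views up to the case push. The robot was touching nothing at hand-in.
- **Change of plan:** I meant to turn the gripper half round for the push. I dropped that because the last joint would have passed its range, and pushed with the tool tilted 12 degrees instead.

No check failed or disagreed beyond 1 to 2 mm of measuring error.

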